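Take the garlic basket off its deep hook

ROBOT

A 7-joint arm with a two-finger parallel gripper is mounted at the origin on a cart in front of the work surface, level with it; the furniture and walls round the work are solid. World frame = base frame: x ahead of the robot, y to its left, z up, the work surface at z = 0. Lengths are in m, angles in rad, forces in N, time in s.
With the tool pointing down it reaches from about 0.4 to 0.85 m from the base axis. Payload 10.4 kg.
Tool frame: the origin (TCP) lies between the finger pads; the fingertips stand tcp_to_tips ahead of it and the grasp point (between the pads) lies 8 mm behind it (tcp_to_tips is the distance from the TCP to the fingertips, in m); z points along the fingers, y is the line along which they close (so a half turn about z gives the same grasp; the last joint's range is limited). The gripper opens to 85 mm and grips with 20 to 120 N. Pads are 22 mm wide; open, the fingers measure 114 mm over their backs; the gripper's body (76 mm by 85 mm) begins 54 mm behind the grasp point. The pads swing forward as they close: fully open they stand 13 mm farther back than shut.
Start: joints at [-1.197, 0.332, -0.065, 1.46, 0.022, 1.35, -0.088], TCP at [0.242, 0.576, 0.242] pointing down, gripper open.
Joint ranges: [-2.6, 2.6], [-0.5, 2.12], [-1.47, 1.34], [0.16, 2.42], [-1.27, 4.41], [0.06, 2.06], [-2.6, 2.6]. Speed limits (rad/s): [2.22, 2.22, 2.79, 2.79, 3.14, 3.14, 3.14].

INTERFACE

Orientations are given as a unit quaternion [x, y, z, w].
In Python, from workcell import * gives the robot as it stands.
- The arm moves only by the tool apply_moves, never from a script. Its argument "rows" is a list of rows, each an object of numbers: "x", "y", "z": the shift along the tool's x, y, z in mm; "ax", "ay", "az": the turn, a rotation vector about the tool's x, y, z in degrees; "gripper": the closure, from 0 (fully open) to 1 (shut). A call has 1 to 5 rows; each row shifts and turns the commanded pose from where the row before left it, along the tool's axes as they then stand; what a row does not reach is not made up. A row lasts 1/12 s, in which the tool goes at most 41.7 mm and 7.16 degrees, less where a joint would pass 70% of its speed; a pose out of reach is approached as far as the arm can. A call with a gripper value outside its range is refused whole. The fingers move at their own pace and stop on an object; "newtons" is the grip in N (left out, the last holds). Time passes only in rows, so rows that do not move let the fingers close. It gives the time, the measured TCP pose, the force, the opening and the grip force at its end, in the units of the state.
- get_obs(): the state, without advancing time (a new reading comes with each control period).
- camera(name): name is "scene" or "top" or "wrist"; returns a dict with "color" (480x640x3 uint8, red, green, blue), "fov_y" (degrees; the focal length in pixels is half the picture's height over the tangent of half this angle, whatever the lens; pixels are square), "cx", "cy" (the principal point, pixels), "rvec" (rotation vector, rad) and "tvec" (3), from world to camera coordinates, as OpenCV has them. Camera axes: x right, y down, z forward; pixel columns grow to the right and rows downward; lengths in m; the calibration is good to about 2 mm. A picture is of the moment at which its call begins. There is no depth.
- hand_in(): hands the job in; it is judged then, once.
The state is a dict: "clock": time; "joint_pos": joint angles; "joint_velocities": joint speeds; "tau": joint torques, N m; "position": TCP position; "ee_rot": TCP orientation; "ft_force": force on the tool from outside, world axes, zero at the start; "torque": the same for the moment, N m; "grip_width": opening from 0.0 (shut) to 1.0 (fully open); "grasp_force": force on a finger pad.
Only numpy, scipy, OpenCV 4.12 (cv2) and the standard library are available. Lean on these libraries where they do the work, as an engineer would, in place of code of your own. Each camera call takes 0.05 s, during which the arm holds its last target. There are 200 camera calls.

TASK

Take the wire basket with the garlic in it off its stand: raise it by its wooden grip until its hanging bar is above the hook's upturned tip, feeling for the sprung stop just above, and draw it straight out through the gap without wrenching it against hook, tip or stop. Then stand it upright and wholly on the chopping board, set down gently, with the garlic still inside, and leave the lemon and the two spice jars where they are.

Things in the scene. Friction and masses are not known exactly. Their poses are not given: they have to be found in the camera images.
- stand: Fixed dark wooden hook stand; origin on the work surface, in the middle of the front face of its back plate. Base 150 x 150 mm, 8 mm high, reaching 100 mm forward; back plate 76 mm wide, 240 mm high. x points from the basket into the plate, z up. A steel J-hook with a red stop pad above it, 24 mm wide, is clamped to the plate; it never turns, but its height differs each time and is not measured
- stand_saddle (a point): On the stand, axes as its: middle of the basket's bar as it hangs, 17 mm in front of the plate, 124 mm up. The bar rests on two pegs with 3 mm lips, the basket's back on two soft rests; the bar's middle lies inside the hook: tongue at x -14 to -9 mm, back strip at x 13 mm. The tongue's tip is 16 to 71 mm above this point (unmeasured); the underside of the stop pad (x -16 to 11 mm) is 12 mm above the tip; the 8 mm bar leaves through this gap along -x
- stand_front (a point): On the stand, axes as its: point 100 mm in front of stand_saddle, the way the basket comes out. The bar, lifted from hanging, meets the stop pad after a rise of 24 to 79 mm. The pad is on a spring: 1.5 N per mm, 4 mm of travel, then solid. A few newtons beyond the weight mean contact; about 1.5 mm below first touch the bar passes freely. Over 20 N between basket and stand is wrenching
- basket: Dark wire basket, 90 mm (x) by 120 mm (y), 80 mm to the rim, 0.2 to 0.4 kg, open on top; origin at the centre of its underside, which hangs 50 mm above the work surface. +x is its back, with the hanging bar; as it hangs its axes are about parallel to the stand's. Rigid arched handle over it with a wooden grip on top
- basket_grip (a point): Centre of the wooden grip, 200 mm above the basket's underside, axes as the basket's: a flat bar 14 mm thick (x), 62 mm long (y), 28 mm high, to be gripped across its thickness from above
- basket_bar (a point): Middle of the basket's hanging bar (steel, 8 mm thick, 92 mm long along y), 72 mm behind the grip (+x) and 126 mm below it. Axes as the basket's
- garlic_mid (a point): Centre of the white garlic bulb, 43 mm wide, 40 mm high, lying loose in the basket
- lemon_mid (a point): Centre of a loose yellow lemon, 72 x 57 x 58 mm; leave it alone
- masala_mid (a point): Centre of a loose spice jar with a dark green-black cap, 62 mm wide, 104 mm high, standing; leave it alone
- curry_mid (a point): Centre of a loose spice jar with a purple cap, 50 mm wide, 110 mm high, standing; leave it alone
- board: Beech chopping board (fixed), 200 mm along x by 300 mm along y, 18 mm thick; origin at the centre of its underside, on the work surface
Things that resemble listed ones, but are neither listed nor needed, are in the scene too. What is shaped like the basket but pink is not meant.

How it is judged:
On the way, in this order (a step that is already met when the one before it is completed fails the run):
1. the bar has been raised in the hook by at least 18 mm, still behind the tongue (z of basket_bar in the frame of stand_saddle above 0.018 m and x of basket_bar in the frame of stand_saddle above -0.007 m), for 0.1 s.
2. the bar has been drawn out in front of the tongue (x of basket_bar in the frame of stand_saddle below -0.03 m), for 0.1 s.
At the end, for the whole second after the job is handed in: The basket stands at rest and upright (within 0.08 rad) on the board, its centre within 60 mm (across) and 100 mm (along) of the board's centre, with the garlic inside it (x of basket in the frame of board between -0.06 and 0.06 m and y of basket in the frame of board between -0.1 and 0.1 m and z of basket in the frame of board between 0.014 and 0.023 m and angle between basket's own z axis and vertical below 0.08 rad and linear speed of basket below 0.02 m/s and x of garlic_mid in the frame of basket between -0.045 and 0.045 m and y of garlic_mid in the frame of basket between -0.06 and 0.06 m and z of garlic_mid in the frame of basket between 0 and 0.07 m); the robot touches nothing.
It fails at once if the basket is wrenched: more than 20 N between basket and stand while its bar is more than 6 mm above its hanging height, or more than 60 N before that ((contact force between basket and stand above 20 N and z of basket_bar in the frame of stand_saddle above 0.006 m) or contact force between basket and stand above 60 N).
It fails at once if the basket is banged down: more than 40 N between basket and board (contact force between basket and board above 40 N).
It fails at once if the lemon or a spice jar is moved more than 30 mm (distance of any of lemon_mid, masala_mid, curry_mid from where it was at the start of the episode above 0.03 m).
It also fails if it takes over 56 s, if anything falls off the work surface, if the arm or the gripper's body presses on something with over 40 N, if the wrist force passes 120 N, or if a joint passes its speed limit or range.

## Working session

There is one attempt and no reset: what is moved stays moved. The work goes in short steps, Python scripts to look and compute and a tool call to move; the robot and the scene stay as the last step left them, time stands still between calls to the robot, and variables do not carry over. Pictures are saved under pics/ and viewed, at most 10 in all, crops included, and the job is handed in when it is done.

Besides the shell and the picture viewer there is one more tool, called after ">>>" by a JSON object that holds its "op" and its "data". apply_moves: Moves the arm, as the interface text tells. Its arguments: {"type":"object","properties":{"rows":{"type":"array","items":{"type":"object","properties":{"x":{"type":"number"},"y":{"type":"number"},"z":{"type":"number"},"ax":{"type":"number"},"ay":{"type":"number"},"az":{"type":"number"},"gripper":{"type":"number"}}}},"newtons":{"type":"number"}},"required":["rows"]}

```bash
ls; mkdir -p pics; cat > h.py <<'E'
from workcell import *
import numpy as np, cv2
from scipy.spatial.transform import Rotation as R
def snap(n,f):
    c=camera(n); cv2.imwrite(f,c["color"][:,:,::-1]); np.save(f[:-4]+'.npy',{k:v for k,v in c.items() if k!='color'},allow_pickle=True); return c
def load(f): return np.load(f,allow_pickle=True).item()
def ray(c,u,v):
    f=240/np.tan(np.radians(c["fov_y"])/2); M=cv2.Rodrigues(np.array(c["rvec"],float))[0]
    o=-M.T@np.array(c["tvec"]).ravel(); d=M.T@np.array([(u-c["cx"])/f,(v-c["cy"])/f,1]); return o,d
def onz(c,u,v,z):
    o,d=ray(c,u,v); return o+d*(z-o[2])/d[2]
def proj(c,p):
    f=240/np.tan(np.radians(c["fov_y"])/2); M=cv2.Rodrigues(np.array(c["rvec"],float))[0]
    q=M@np.array(p)+np.array(c["tvec"]).ravel(); return [c["cx"]+f*q[0]/q[2],c["cy"]+f*q[1]/q[2]]
def tri(a,b):
    (o1,d1),(o2,d2)=a,b; d1=d1/np.linalg.norm(d1); d2=d2/np.linalg.norm(d2)
    t=np.linalg.lstsq(np.c_[d1,-d2],o2-o1,rcond=None)[0]; p,q=o1+d1*t[0],o2+d2*t[1]; return (p+q)/2,np.linalg.norm(p-q)
E
python3 - <<'E'
from h import *
snap("scene","pics/s0.png");snap("top","pics/t0.png")
print(get_obs()); import workcell; print([n for n in dir(workcell) if n[0]!='_'])
try: print(tcp_to_tips)
except Exception as e: print(e)
E
```

```text
pics
{'clock': 0.1, 'joint_pos': array([-1.19658662,  0.33284484, -0.0646796 ,  1.46083884,  0.0215886 ,
        1.34990223, -0.08850581]), 'joint_velocities': array([-2.35940998e-04, -8.31589158e-05, -1.75554453e-03, -1.57077854e-03,
       -1.84857234e-04,  9.66565000e-04,  1.23766285e-03]), 'tau': array([ 2.40104746e-03, -6.26744413e+01,  4.98221791e-02, -3.92431891e+01,
        1.63277343e-02,  7.00907054e-03, -3.92964893e-06]), 'position': array([0.24143649, 0.57614161, 0.24158167]), 'ee_rot': array([ 1.97109989e-01,  9.80381166e-01, -6.41197800e-04, -1.01938567e-04]), 'ft_force': array([ 0.0367967 , -0.5092283 , -0.28960977]), 'torque': array([ 0.0090509 , -0.01032156, -0.03945803]), 'grasp_force': 0.0, 'grip_width': 1.0002553078210759}
['MotionError', 'camera', 'get_obs', 'hand_in', 'tcp_to_tips']
0.011
```

View pics/s0.png

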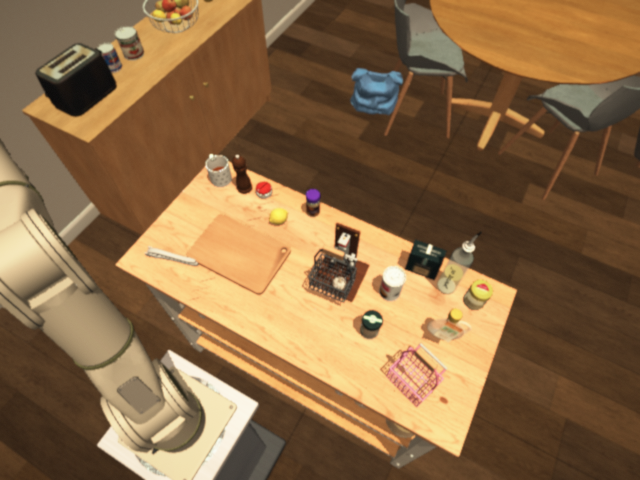

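View pics/t0.png

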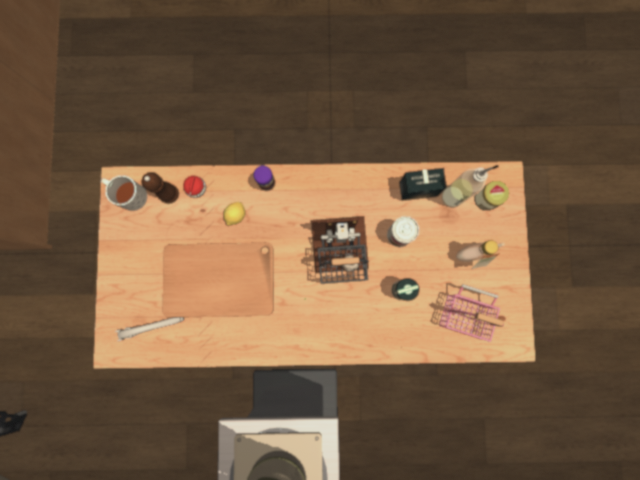

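Candidates for the basket: the dark one at top (340,262) / scene (333,272), hanging on the dark stand with white garlic, and the pink one at top (468,313) / scene (415,375). The dark one on the stand fits the description. The board is at top (218,280). I'll confirm with enlarged crops.

```bash
python3 - <<'E'
from h import *
t=cv2.imread("pics/t0.png")[205:295,295:385]; s=cv2.imread("pics/s0.png")[215:305,295:375]
a=cv2.resize(t,None,fx=4.4,fy=4.4,interpolation=cv2.INTER_CUBIC); b=cv2.resize(s,None,fx=4.4,fy=4.4,interpolation=cv2.INTER_CUBIC)
cv2.imwrite("pics/c0.png",np.hstack([a,b])); print(a.shape,b.shape)
c=load("pics/t0.npy")
for n,(u,v,z) in dict(b1=(163,243,.018),b2=(273,243,.018),b3=(274,318,.018),b4=(163,315,.018),grip=(345,262,.25),platetl=(312,219,.008),platetr=(365,217,.008),lemon=(234,213,.03),curry=(263,172,.11),masala=(405,289,.1),tbl=(97,367,0),tbr=(534,361,0)).items(): print(n,onz(c,u,v,z).round(3))
print(ray(c,320,240)[0], ray(load("pics/s0.npy"),320,240)[0])
E
```

```text
(396, 396, 3) (396, 352, 3)
b1 [0.626 0.312 0.018]
b2 [0.622 0.011 0.018]
b3 [0.418 0.008 0.018]
b4 [0.431 0.308 0.018]
grip [ 0.548 -0.175  0.25 ]
platetl [ 0.689 -0.097  0.008]
platetr [ 0.693 -0.245  0.008]
lemon [0.705 0.116 0.03 ]
curry [0.798 0.027 0.11 ]
masala [ 0.489 -0.335  0.1  ]
tbl [0.294 0.488 0.   ]
tbr [ 0.291 -0.695  0.   ]
[ 0.45998481 -0.12105252  1.35942749] [-5.99674623e-04 -4.37150369e-01  1.27862750e+00]
```

View pics/c0.png

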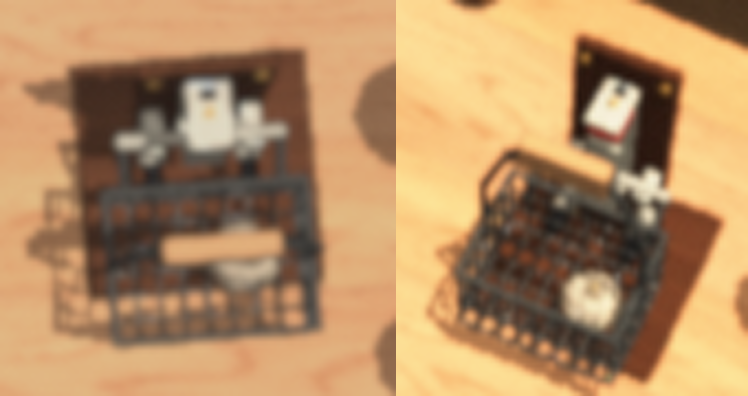

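The dark wire basket hangs on the stand, holding the garlic; its wooden grip is at crop-left (222,247) = top (345.5,261) and crop-right (567,168) = scene (334,253). The white/red pad sits above the bar.

```bash
python3 - <<'E'
from h import *
t=load("pics/t0.npy"); s=load("pics/s0.npy")
T=lambda x,y:(295+x/4.4-.39,205+y/4.4-.39); S=lambda x,y:(295+(x-396)/4.4-.39,215+y/4.4-.39)
p,e=tri(ray(t,*T(222,247)),ray(s,*S(567,168))); print("grip",p,e)
for z in(.25,.264): print(onz(t,*T(222,247),z), onz(s,*S(567,168),z))
a=onz(t,*T(160,250),.25);b=onz(t,*T(283,242),.25); print("gripends",a,b,np.linalg.norm(a-b),np.degrees(np.arctan2(-(a-b)[0],(a-b)[1])))
C=[onz(t,*T(*q),.008) for q in((72,68),(304,50),(322,283),(90,297))]
for q in C: print(q)
d=C[0]-C[1];print(np.degrees(np.arctan2(-d[0],d[1])),np.linalg.norm(d))
d=C[0]-C[3];print(np.degrees(np.arctan2(d[1],d[0])),np.linalg.norm(d))
yw=R.from_quat(get_obs()["ee_rot"]).as_matrix(); print(yw.round(3)); print(proj(t,[.52,-.175,.25]))
# board crop
E
```

```text
grip [ 0.55241623 -0.17645481  0.24070574] 0.0015553062675614437
[ 0.55121782 -0.17535122  0.25      ] [ 0.54792424 -0.1794123   0.25      ]
[ 0.55006654 -0.17466602  0.264     ] [ 0.54045862 -0.18292021  0.264     ]
gripends [ 0.55013035 -0.14339354  0.25      ] [ 0.55334671 -0.20683846  0.25      ] 0.06352639663290974 2.902142089157466
[ 0.686169   -0.09443045  0.008     ]
[ 0.69567814 -0.2417307   0.008     ]
[ 0.5476101  -0.24938263  0.008     ]
[ 0.54095971 -0.1040006   0.008     ]
3.693670442067786 0.14760686215227944
3.770676780012348 0.1455243192880921
[[-0.922  0.386 -0.   ]
 [ 0.386  0.922 -0.001]
 [-0.    -0.001 -1.   ]]
[np.float64(345.18475459207457), np.float64(274.53161437909444)]
```

>>> {"op": "apply_moves", "data": {"rows": [{"z": -15, "az": 7.1, "gripper": 0}, {"z": -15, "az": 7.1}, {"z": -15, "az": 7.1}, {"z": -15, "az": 7.1}, {"z": -15, "az": 7.1}]}}

```text
invalid input at $.rows[0]: expected keys x, y, z, ax, ay, az, gripper
```

>>> {"op": "apply_moves", "data": {"rows": [{"z": -5, "az": 7.1, "gripper": 0.4}, {"az": 7.1}, {"az": 7.1}, {"az": 7.1}, {"x": -20}]}}

```text
invalid input at $.rows[0]: expected keys x, y, z, ax, ay, az, gripper
```

All keys are needed.

>>> {"op": "apply_moves", "data": {"rows": [{"x": 0, "y": 0, "z": -15, "ax": 0, "ay": 0, "az": 7.1, "gripper": 0.4}, {"x": 0, "y": 0, "z": -15, "ax": 0, "ay": 0, "az": 7.1, "gripper": 0.4}, {"x": 0, "y": 0, "z": -15, "ax": 0, "ay": 0, "az": 7.1, "gripper": 0.4}, {"x": 0, "y": 0, "z": -15, "ax": 0, "ay": 0, "az": 7.1, "gripper": 0.4}, {"x": 0, "y": 0, "z": -15, "ax": 0, "ay": 0, "az": 7.1, "gripper": 0.4}]}}

```text
clock: 0.52
position: [0.2415, 0.5762, 0.3176]
ee_rot: [0.489, 0.872, -0.0, 0.0]
ft_force: [-0.3, 0.2, 0.4]
grip_width: 0.6
grasp_force: 0.0
```

>>> {"op": "apply_moves", "data": {"rows": [{"x": 0, "y": 0, "z": -5, "ax": 0, "ay": 0, "az": 7.1, "gripper": 0.4}, {"x": 0, "y": 0, "z": 0, "ax": 0, "ay": 0, "az": 7.1, "gripper": 0.4}, {"x": 0, "y": 0, "z": 0, "ax": 0, "ay": 0, "az": 7.1, "gripper": 0.4}, {"x": 0, "y": 0, "z": 0, "ax": 0, "ay": 0, "az": 7.1, "gripper": 0.4}, {"x": -20, "y": 0, "z": 0, "ax": 0, "ay": 0, "az": 0, "gripper": 0.4}]}}

```text
clock: 0.93
position: [0.2412, 0.5582, 0.3207]
ee_rot: [0.688, 0.726, -0.001, -0.0]
ft_force: [-1.3, 0.4, -0.8]
grip_width: 0.598
grasp_force: 0.0
```

>>> {"op": "apply_moves", "data": {"rows": [{"x": -36, "y": 16, "z": 0, "ax": 0, "ay": 0, "az": 0, "gripper": 0.4}, {"x": -36, "y": 16, "z": 0, "ax": 0, "ay": 0, "az": 0, "gripper": 0.4}, {"x": -36, "y": 16, "z": 0, "ax": 0, "ay": 0, "az": 0, "gripper": 0.4}, {"x": -36, "y": 16, "z": 0, "ax": 0, "ay": 0, "az": 0, "gripper": 0.4}, {"x": -36, "y": 16, "z": 0, "ax": 0, "ay": 0, "az": 0, "gripper": 0.4}]}}

```text
clock: 1.35
position: [0.3336, 0.3795, 0.322]
ee_rot: [0.686, 0.728, -0.0, -0.0]
ft_force: [-0.4, 1.2, 0.8]
grip_width: 0.599
grasp_force: 0.0
```

>>> {"op": "apply_moves", "data": {"rows": [{"x": -36, "y": 12, "z": 0, "ax": 0, "ay": 0, "az": 0, "gripper": 0.4}, {"x": -36, "y": 12, "z": 0, "ax": 0, "ay": 0, "az": 0, "gripper": 0.4}, {"x": -36, "y": 12, "z": 0, "ax": 0, "ay": 0, "az": 0, "gripper": 0.4}, {"x": -36, "y": 12, "z": 0, "ax": 0, "ay": 0, "az": 0, "gripper": 0.4}, {"x": -36, "y": 12, "z": 0, "ax": 0, "ay": 0, "az": 0, "gripper": 0.4}]}}

```text
clock: 1.77
position: [0.4038, 0.2034, 0.3221]
ee_rot: [0.686, 0.728, -0.0, -0.0]
ft_force: [1.0, 0.3, 0.6]
grip_width: 0.599
grasp_force: 0.0
```

>>> {"op": "apply_moves", "data": {"rows": [{"x": -36, "y": 12, "z": 0, "ax": 0, "ay": 0, "az": 0, "gripper": 0.4}, {"x": -36, "y": 12, "z": 0, "ax": 0, "ay": 0, "az": 0, "gripper": 0.4}, {"x": -36, "y": 12, "z": 0, "ax": 0, "ay": 0, "az": 0, "gripper": 0.4}, {"x": -36, "y": 12, "z": 0, "ax": 0, "ay": 0, "az": 0, "gripper": 0.4}, {"x": -36, "y": 12, "z": 0, "ax": 0, "ay": 0, "az": 0, "gripper": 0.4}]}}

```text
clock: 2.18
position: [0.4742, 0.0272, 0.3223]
ee_rot: [0.686, 0.728, 0.0, -0.0]
ft_force: [0.6, 0.3, -0.1]
grip_width: 0.602
grasp_force: 0.0
```

>>> {"op": "apply_moves", "data": {"rows": [{"x": -36, "y": 8, "z": 0, "ax": 0, "ay": 0, "az": 0, "gripper": 0.4}, {"x": -36, "y": 8, "z": 0, "ax": 0, "ay": 0, "az": 0, "gripper": 0.4}, {"x": -36, "y": 8, "z": 0, "ax": 0, "ay": 0, "az": 0, "gripper": 0.4}, {"x": -36, "y": 8, "z": 0, "ax": 0, "ay": 0, "az": 0, "gripper": 0.4}, {"x": -36, "y": 4, "z": 0, "ax": 0, "ay": 0, "az": 0, "gripper": 0.4}]}}

```text
clock: 2.6
position: [0.5209, -0.1498, 0.3222]
ee_rot: [0.686, 0.728, 0.0, 0.0]
ft_force: [1.1, 0.4, 0.2]
grip_width: 0.599
grasp_force: 0.0
```

>>> {"op": "apply_moves", "data": {"rows": [{"x": -20, "y": 0, "z": 0, "ax": 0, "ay": 0, "az": 0, "gripper": 0.4}, {"x": -5, "y": 0, "z": 0, "ax": 0, "ay": 0, "az": 0, "gripper": 0.4}, {"x": 0, "y": 0, "z": 0, "ax": 0, "ay": 0, "az": 0, "gripper": 0.4}, {"x": 0, "y": 0, "z": 0, "ax": 0, "ay": 0, "az": 0, "gripper": 0.4}]}}

```text
clock: 2.93
position: [0.522, -0.1725, 0.322]
ee_rot: [0.686, 0.728, -0.0, -0.0]
ft_force: [0.8, 0.4, 0.2]
grip_width: 0.598
grasp_force: 0.0
```

```bash
python3 - <<'E'
from h import *
snap("wrist","pics/w0.png"); c=load("pics/w0.npy"); o=get_obs(); print(o["position"],o["ee_rot"],o["ft_force"],o["joint_pos"]); print(proj(c,[.5525,-.176,.264]),proj(c,[.5525,-.145,.264]),proj(c,[.5525,-.207,.264]))
E
```

```text
[ 0.52221491 -0.17178139  0.32202778] [ 6.85383504e-01  7.28182160e-01  1.46862417e-04 -4.16919482e-04] [ 0.03133994  0.3001707  -0.33956191] [-0.52233147  0.15719545  0.8632806   1.57091906 -0.12048654  1.46939835
  0.40768293]
[np.float64(394.9194698023736), np.float64(286.3193962182957)] [np.float64(401.99307718053177), np.float64(225.1705362564586)] [np.float64(388.4885725930933), np.float64(341.91225172417467)]
```

View pics/w0.png

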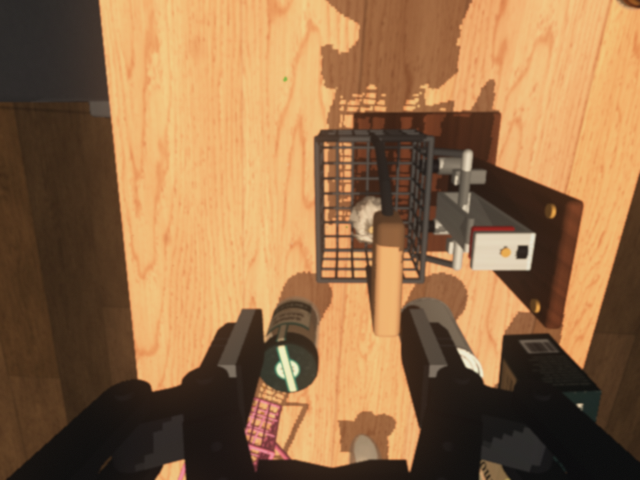

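Wrist view: the grip's top runs from (391,213) to (387,336), between the open fingers' column range, centre about (388,276); the pad block is at (503,250).

```bash
python3 - <<'E'
from h import *
c=load("pics/w0.npy")
a,b=onz(c,390.5,214,.264),onz(c,387,335,.264); print(a,b,(a+b)/2,np.linalg.norm(a-b),np.degrees(np.arctan2(-(a-b)[0],(a-b)[1])))
print(onz(c,374,335,.264)-onz(c,400,334,.264))
# bar ends z=.124
print(onz(c,467,152,.128),onz(c,457,268,.128))
# pad block top front edge
for z in(.2,.23):print(onz(c,473,232,z),onz(c,531,269,z))
t=load("pics/t0.npy")
print((tri(ray(t,295+222/4.4-.39,205+247/4.4-.39),ray(c,388.5,275))))
o=get_obs();M=R.from_quat(o["ee_rot"]).as_matrix();g=(a+b)/2;g[2]=.244;print((M.T@(g-o["position"])*1000).round(1))
E
```

```text
[ 0.54664603 -0.13999672  0.264     ] [ 0.55134442 -0.20305359  0.264     ] [ 0.54899523 -0.17152516  0.264     ] 0.06323166716003888 4.261256724097381
[-0.01306758 -0.00134274  0.        ]
[ 0.62066415 -0.12366919  0.128     ] [ 0.62744468 -0.21758268  0.128     ]
[ 0.60921417 -0.16501671  0.2       ] [ 0.65042732 -0.18749813  0.2       ]
[ 0.59825693 -0.15627045  0.23      ] [ 0.63457913 -0.17608389  0.23      ]
(array([ 0.55094715, -0.17528483,  0.25189616]), np.float64(0.0002349326348418851))
[-1.4 26.8 78. ]
```

>>> {"op": "apply_moves", "data": {"rows": [{"x": -3, "y": 20, "z": 0, "ax": 0, "ay": 0, "az": -0.5, "gripper": 0.4}, {"x": 0, "y": 8, "z": 10, "ax": 0, "ay": 0, "az": 0, "gripper": 0.4}, {"x": 0, "y": 0, "z": 20, "ax": 0, "ay": 0, "az": 0, "gripper": 0.4}, {"x": 0, "y": 0, "z": 20, "ax": 0, "ay": 0, "az": 0, "gripper": 0.4}, {"x": 0, "y": 0, "z": 10, "ax": 0, "ay": 0, "az": 0, "gripper": 0.4}]}}

```text
clock: 3.4
position: [0.5498, -0.1723, 0.26]
ee_rot: [0.682, 0.732, -0.0, -0.001]
ft_force: [-0.6, 1.1, -0.1]
grip_width: 0.598
grasp_force: 0.0
```

>>> {"op": "apply_moves", "data": {"rows": [{"x": 0, "y": 0, "z": 10, "ax": 0, "ay": 0, "az": 0, "gripper": 0.4}, {"x": 0, "y": 0, "z": 8, "ax": 0, "ay": 0, "az": 0, "gripper": 0.4}, {"x": 0, "y": 0, "z": 0, "ax": 0, "ay": 0, "az": 0, "gripper": 0.4}, {"x": 0, "y": 0, "z": 0, "ax": 0, "ay": 0, "az": 0, "gripper": 0.4}]}}

```text
clock: 3.73
position: [0.5503, -0.1744, 0.2447]
ee_rot: [0.683, 0.731, 0.0, 0.0]
ft_force: [0.2, 0.3, 0.4]
grip_width: 0.603
grasp_force: 0.0
```

```bash
python3 - <<'E'
from h import *
snap("wrist","pics/w1.png"); c=load("pics/w1.npy"); o=get_obs(); print(o["position"],o["ee_rot"],o["ft_force"])
E
```

```text
[ 0.55045404 -0.17463032  0.24503193] [6.82821575e-01 7.30585009e-01 3.64469742e-04 3.30087853e-04] [-0.14053485 -0.41390103  0.12582908]
```

View pics/w1.png

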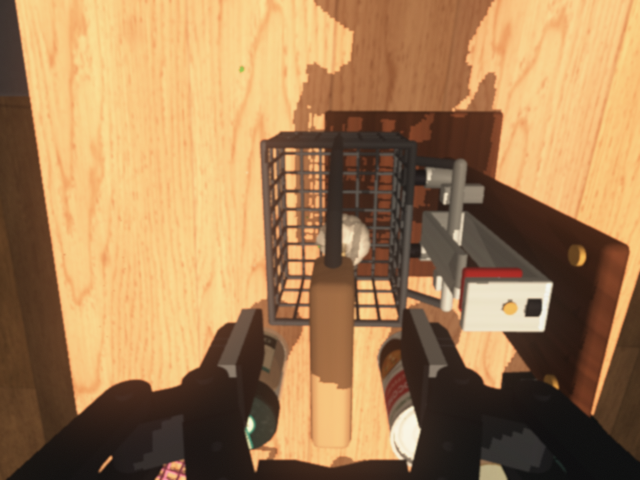

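The grip (centre column 332) sits midway between the fingers (263 and 402), so I'll close on it.

>>> {"op": "apply_moves", "data": {"newtons": 25, "rows": [{"x": 0, "y": 0, "z": 0, "ax": 0, "ay": 0, "az": 0, "gripper": 1}, {"x": 0, "y": 0, "z": 0, "ax": 0, "ay": 0, "az": 0, "gripper": 1}, {"x": 0, "y": 0, "z": 0, "ax": 0, "ay": 0, "az": 0, "gripper": 1}, {"x": 0, "y": 0, "z": 0, "ax": 0, "ay": 0, "az": 0, "gripper": 1}, {"x": 0, "y": 0, "z": 0, "ax": 0, "ay": 0, "az": 0, "gripper": 1}]}}

```text
clock: 4.2
position: [0.5508, -0.1748, 0.2451]
ee_rot: [0.683, 0.731, 0.001, 0.001]
ft_force: [0.5, -0.2, 4.1]
grip_width: 0.163
grasp_force: 24.7
```

>>> {"op": "apply_moves", "data": {"newtons": 80, "rows": [{"x": 0, "y": 0, "z": 0, "ax": 0, "ay": 0, "az": 0, "gripper": 1}, {"x": 0, "y": 0, "z": 0, "ax": 0, "ay": 0, "az": 0, "gripper": 1}, {"x": 0, "y": 0, "z": 0, "ax": 0, "ay": 0, "az": 0, "gripper": 1}, {"x": 0, "y": 0, "z": 0, "ax": 0, "ay": 0, "az": 0, "gripper": 1}]}}

```text
clock: 4.53
position: [0.5509, -0.1748, 0.2453]
ee_rot: [0.683, 0.731, 0.001, 0.001]
ft_force: [-0.3, 0.3, 6.3]
grip_width: 0.148
grasp_force: 78.1
```

>>> {"op": "apply_moves", "data": {"rows": [{"x": 0, "y": 0, "z": -2, "ax": 0, "ay": 0, "az": 0, "gripper": 1}, {"x": 0, "y": 0, "z": -2, "ax": 0, "ay": 0, "az": 0, "gripper": 1}, {"x": 0, "y": 0, "z": -2, "ax": 0, "ay": 0, "az": 0, "gripper": 1}, {"x": 0, "y": 0, "z": 0, "ax": 0, "ay": 0, "az": 0, "gripper": 1}, {"x": 0, "y": 0, "z": 0, "ax": 0, "ay": 0, "az": 0, "gripper": 1}]}}

```text
clock: 4.95
position: [0.5495, -0.1747, 0.2498]
ee_rot: [0.683, 0.73, -0.0, -0.001]
ft_force: [-0.9, -1.0, -3.6]
grip_width: 0.148
grasp_force: 78.2
```

>>> {"op": "apply_moves", "data": {"rows": [{"x": 0, "y": 0, "z": -3, "ax": 0, "ay": 0, "az": 0, "gripper": 1}, {"x": 0, "y": 0, "z": -3, "ax": 0, "ay": 0, "az": 0, "gripper": 1}, {"x": 0, "y": 0, "z": -3, "ax": 0, "ay": 0, "az": 0, "gripper": 1}, {"x": 0, "y": 0, "z": -3, "ax": 0, "ay": 0, "az": 0, "gripper": 1}, {"x": 0, "y": 0, "z": 0, "ax": 0, "ay": 0, "az": 0, "gripper": 1}]}}

```text
clock: 5.37
position: [0.5504, -0.1748, 0.2631]
ee_rot: [0.683, 0.731, 0.0, 0.0]
ft_force: [0.7, -0.8, -3.5]
grip_width: 0.15
grasp_force: 78.2
```

```bash
python3 - <<'E'
from h import *
snap("wrist","pics/w2.png");snap("scene","pics/s2.png"); o=get_obs(); print(o["position"],o["ee_rot"],o["ft_force"],o["torque"])
w=cv2.imread("pics/w2.png")[110:440,240:640]; s=cv2.imread("pics/s2.png")[205:300,290:385]
cv2.imwrite("pics/c2.png",np.hstack([cv2.resize(w,(400,330)),cv2.resize(s,(330,330),interpolation=cv2.INTER_CUBIC)]))
E
```

```text
[ 0.55020499 -0.17467078  0.26240691] [6.82853561e-01 7.30555266e-01 1.14835361e-04 6.23669968e-05] [ 0.47016437 -0.27137641 -4.05093487] [ 0.0196809  -0.00278945  0.04446819]
```

View pics/c2.png

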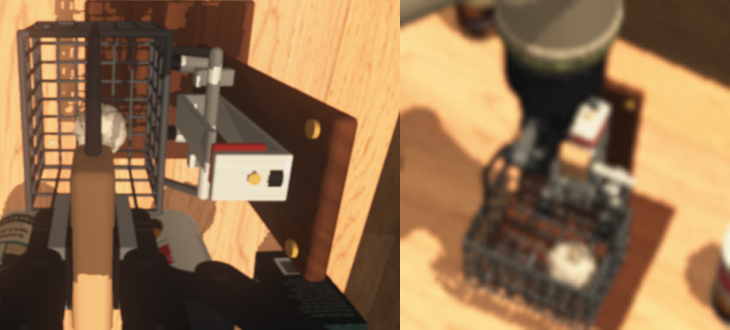

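```bash
python3 - <<'E'
from h import *
s=load("pics/s0.npy"); c=load("pics/w1.npy"); c2=load("pics/w2.npy")
ex=np.array([np.cos(.068),np.sin(.068),0]); sad=np.array([.6245,-.171,.124]); q=sad-.016*ex
def hit(c,u,v):
    o,d=ray(c,u,v); return o+d*((q-o)@ex)/(d@ex)
S=lambda x,y:(295+(x-396)/4.4-.39,215+y/4.4-.39)
for p in((587,126),(606,136),(626,143)): print("scene bottom",hit(s,*S(*p)))
for p in((587,118),(631,130)): print("scene top of red",hit(s,*S(*p)))
print("w1 red left top/bottom",hit(c,465,268),hit(c,463,280), hit(c,462,331))
print("w2",hit(c2,240+213,110+146),hit(c2,240+212,110+155),hit(c2,240+212,110+198))
E
```

```text
scene bottom [ 0.60797832 -0.16388429  0.20234581]
scene bottom [ 0.60891459 -0.17763169  0.19936128]
scene bottom [ 0.60988172 -0.19183232  0.20050877]
scene top of red [ 0.60795044 -0.16347488  0.21200353]
scene top of red [ 0.61004646 -0.19425115  0.21844851]
w1 red left top/bottom [ 0.6077227  -0.16013097  0.20176708] [ 0.60814235 -0.16629277  0.20081177] [ 0.60966595 -0.18866413  0.20671624]
w2 [ 0.60784422 -0.16191525  0.20164515] [ 0.60816793 -0.16666834  0.2014224 ] [ 0.60952049 -0.18652831  0.20798637]
```

The images put the pad's underside at about 0.20 m, so I expect contact after a rise of about 70 mm (TCP z near 0.315). I'll go up quickly to a rise of about 50 mm while watching the force, then feel for the stop.

>>> {"op": "apply_moves", "data": {"rows": [{"x": 0, "y": 0, "z": -4, "ax": 0, "ay": 0, "az": 0, "gripper": 1}, {"x": 0, "y": 0, "z": -4, "ax": 0, "ay": 0, "az": 0, "gripper": 1}, {"x": 0, "y": 0, "z": -4, "ax": 0, "ay": 0, "az": 0, "gripper": 1}, {"x": 0, "y": 0, "z": -4, "ax": 0, "ay": 0, "az": 0, "gripper": 1}, {"x": 0, "y": 0, "z": 0, "ax": 0, "ay": 0, "az": 0, "gripper": 1}]}}

```text
clock: 5.88
position: [0.5505, -0.1748, 0.2794]
ee_rot: [0.683, 0.731, 0.0, 0.001]
ft_force: [0.5, -0.5, -3.9]
grip_width: 0.147
grasp_force: 78.2
```

>>> {"op": "apply_moves", "data": {"rows": [{"x": 0, "y": 0, "z": -4, "ax": 0, "ay": 0, "az": 0, "gripper": 1}, {"x": 0, "y": 0, "z": -4, "ax": 0, "ay": 0, "az": 0, "gripper": 1}, {"x": 0, "y": 0, "z": -4, "ax": 0, "ay": 0, "az": 0, "gripper": 1}, {"x": 0, "y": 0, "z": -2, "ax": 0, "ay": 0, "az": 0, "gripper": 1}, {"x": 0, "y": 0, "z": 0, "ax": 0, "ay": 0, "az": 0, "gripper": 1}]}}

```text
clock: 6.3
position: [0.5504, -0.1748, 0.2929]
ee_rot: [0.683, 0.731, 0.0, 0.0]
ft_force: [-0.1, 0.1, -4.5]
grip_width: 0.151
grasp_force: 78.2
```

>>> {"op": "apply_moves", "data": {"rows": [{"x": 0, "y": 0, "z": -3, "ax": 0, "ay": 0, "az": 0, "gripper": 1}, {"x": 0, "y": 0, "z": -2, "ax": 0, "ay": 0, "az": 0, "gripper": 1}, {"x": 0, "y": 0, "z": -2, "ax": 0, "ay": 0, "az": 0, "gripper": 1}, {"x": 0, "y": 0, "z": 0, "ax": 0, "ay": 0, "az": 0, "gripper": 1}, {"x": 0, "y": 0, "z": 0, "ax": 0, "ay": 0, "az": 0, "gripper": 1}]}}

```text
clock: 6.72
position: [0.5502, -0.1747, 0.2993]
ee_rot: [0.683, 0.731, 0.0, 0.0]
ft_force: [0.2, 0.5, -3.2]
grip_width: 0.15
grasp_force: 78.2
```

>>> {"op": "apply_moves", "data": {"rows": [{"x": 0, "y": 0, "z": -1, "ax": 0, "ay": 0, "az": 0, "gripper": 1}, {"x": 0, "y": 0, "z": -1, "ax": 0, "ay": 0, "az": 0, "gripper": 1}, {"x": 0, "y": 0, "z": -1, "ax": 0, "ay": 0, "az": 0, "gripper": 1}, {"x": 0, "y": 0, "z": 0, "ax": 0, "ay": 0, "az": 0, "gripper": 1}, {"x": 0, "y": 0, "z": 0, "ax": 0, "ay": 0, "az": 0, "gripper": 1}]}}

```text
clock: 7.13
position: [0.5502, -0.1747, 0.3023]
ee_rot: [0.683, 0.731, 0.0, 0.0]
ft_force: [-0.9, 0.4, -3.2]
grip_width: 0.15
grasp_force: 78.2
```

>>> {"op": "apply_moves", "data": {"rows": [{"x": 0, "y": 0, "z": -1, "ax": 0, "ay": 0, "az": 0, "gripper": 1}, {"x": 0, "y": 0, "z": -1, "ax": 0, "ay": 0, "az": 0, "gripper": 1}, {"x": 0, "y": 0, "z": -1, "ax": 0, "ay": 0, "az": 0, "gripper": 1}, {"x": 0, "y": 0, "z": 0, "ax": 0, "ay": 0, "az": 0, "gripper": 1}, {"x": 0, "y": 0, "z": 0, "ax": 0, "ay": 0, "az": 0, "gripper": 1}]}}

```text
clock: 7.55
position: [0.5502, -0.1747, 0.3053]
ee_rot: [0.683, 0.731, 0.0, 0.0]
ft_force: [0.4, -1.8, -3.8]
grip_width: 0.149
grasp_force: 78.2
```

>>> {"op": "apply_moves", "data": {"rows": [{"x": 0, "y": 0, "z": -1, "ax": 0, "ay": 0, "az": 0, "gripper": 1}, {"x": 0, "y": 0, "z": -1, "ax": 0, "ay": 0, "az": 0, "gripper": 1}, {"x": 0, "y": 0, "z": -1, "ax": 0, "ay": 0, "az": 0, "gripper": 1}, {"x": 0, "y": 0, "z": 0, "ax": 0, "ay": 0, "az": 0, "gripper": 1}, {"x": 0, "y": 0, "z": 0, "ax": 0, "ay": 0, "az": 0, "gripper": 1}]}}

```text
clock: 7.97
position: [0.5502, -0.1747, 0.3083]
ee_rot: [0.683, 0.731, 0.0, 0.0]
ft_force: [0.1, 0.1, -3.3]
grip_width: 0.147
grasp_force: 78.2
```

>>> {"op": "apply_moves", "data": {"rows": [{"x": 0, "y": 0, "z": -1, "ax": 0, "ay": 0, "az": 0, "gripper": 1}, {"x": 0, "y": 0, "z": -1, "ax": 0, "ay": 0, "az": 0, "gripper": 1}, {"x": 0, "y": 0, "z": -0.5, "ax": 0, "ay": 0, "az": 0, "gripper": 1}, {"x": 0, "y": 0, "z": 0, "ax": 0, "ay": 0, "az": 0, "gripper": 1}, {"x": 0, "y": 0, "z": 0, "ax": 0, "ay": 0, "az": 0, "gripper": 1}]}}

```text
clock: 8.38
position: [0.5502, -0.1747, 0.3108]
ee_rot: [0.683, 0.731, 0.0, 0.0]
ft_force: [0.4, -0.3, -3.7]
grip_width: 0.145
grasp_force: 78.2
```

>>> {"op": "apply_moves", "data": {"rows": [{"x": 0, "y": 0, "z": -1, "ax": 0, "ay": 0, "az": 0, "gripper": 1}, {"x": 0, "y": 0, "z": -1, "ax": 0, "ay": 0, "az": 0, "gripper": 1}, {"x": 0, "y": 0, "z": -0.5, "ax": 0, "ay": 0, "az": 0, "gripper": 1}, {"x": 0, "y": 0, "z": 0, "ax": 0, "ay": 0, "az": 0, "gripper": 1}, {"x": 0, "y": 0, "z": 0, "ax": 0, "ay": 0, "az": 0, "gripper": 1}]}}

```text
clock: 8.8
position: [0.5501, -0.1746, 0.3131]
ee_rot: [0.683, 0.731, -0.0, -0.0]
ft_force: [0.8, -0.1, -6.9]
grip_width: 0.151
grasp_force: 77.9
```

Contact felt. I'll take a steadier reading here.

>>> {"op": "apply_moves", "data": {"rows": [{"x": 0, "y": 0, "z": 0, "ax": 0, "ay": 0, "az": 0, "gripper": 1}]}}

```text
clock: 8.88
position: [0.5501, -0.1746, 0.3131]
ee_rot: [0.683, 0.731, -0.0, -0.0]
ft_force: [1.5, 0.1, -6.5]
grip_width: 0.153
grasp_force: 77.9
```

>>> {"op": "apply_moves", "data": {"rows": [{"x": 0, "y": 0, "z": 0, "ax": 0, "ay": 0, "az": 0, "gripper": 1}]}}

```text
clock: 8.97
position: [0.5501, -0.1746, 0.3131]
ee_rot: [0.683, 0.731, -0.0, -0.0]
ft_force: [1.6, 0.2, -7.5]
grip_width: 0.148
grasp_force: 77.9
```

>>> {"op": "apply_moves", "data": {"rows": [{"x": 0, "y": 0, "z": 0, "ax": 0, "ay": 0, "az": 0, "gripper": 1}]}}

```text
clock: 9.05
position: [0.5501, -0.1746, 0.3132]
ee_rot: [0.683, 0.731, 0.0, -0.0]
ft_force: [1.2, 0.3, -7.6]
grip_width: 0.152
grasp_force: 77.9
```

>>> {"op": "apply_moves", "data": {"rows": [{"x": 0, "y": 0, "z": 1, "ax": 0, "ay": 0, "az": 0, "gripper": 1}, {"x": 0, "y": 0, "z": 0, "ax": 0, "ay": 0, "az": 0, "gripper": 1}, {"x": 0, "y": 0, "z": 0, "ax": 0, "ay": 0, "az": 0, "gripper": 1}]}}

```text
clock: 9.3
position: [0.5501, -0.1746, 0.3123]
ee_rot: [0.683, 0.731, 0.0, -0.0]
ft_force: [0.1, -0.1, -5.5]
grip_width: 0.148
grasp_force: 78.0
```

>>> {"op": "apply_moves", "data": {"rows": [{"x": 0, "y": 0, "z": 0, "ax": 0, "ay": 0, "az": 0, "gripper": 1}]}}

```text
clock: 9.38
position: [0.5502, -0.1747, 0.3123]
ee_rot: [0.683, 0.731, 0.0, 0.0]
ft_force: [-0.2, -0.5, -6.3]
grip_width: 0.152
grasp_force: 78.0
```

>>> {"op": "apply_moves", "data": {"rows": [{"x": 0, "y": 0, "z": 0, "ax": 0, "ay": 0, "az": 0, "gripper": 1}]}}

```text
clock: 9.47
position: [0.5501, -0.1746, 0.3123]
ee_rot: [0.683, 0.731, 0.0, -0.0]
ft_force: [0.6, 0.7, -5.4]
grip_width: 0.147
grasp_force: 78.0
```

First touch is at TCP z ≈ 0.3109, from two consistent readings. I'll drop to 0.3094 and draw out.

>>> {"op": "apply_moves", "data": {"rows": [{"x": 0, "y": 0, "z": 1.5, "ax": 0, "ay": 0, "az": 0, "gripper": 1}, {"x": 0, "y": 0, "z": 1.4, "ax": 0, "ay": 0, "az": 0, "gripper": 1}, {"x": 0, "y": 0, "z": 0, "ax": 0, "ay": 0, "az": 0, "gripper": 1}, {"x": 0, "y": 0, "z": 0, "ax": 0, "ay": 0, "az": 0, "gripper": 1}, {"x": 0, "y": -2, "z": 0, "ax": 0, "ay": 0, "az": 0, "gripper": 1}]}}

```text
clock: 9.88
position: [0.5484, -0.1747, 0.3094]
ee_rot: [0.683, 0.731, 0.0, 0.0]
ft_force: [0.5, -0.5, -3.3]
grip_width: 0.149
grasp_force: 78.3
```

>>> {"op": "apply_moves", "data": {"rows": [{"x": 0, "y": -2, "z": 0, "ax": 0, "ay": 0, "az": 0, "gripper": 1}, {"x": 0, "y": -2, "z": 0, "ax": 0, "ay": 0, "az": 0, "gripper": 1}, {"x": 0, "y": -2, "z": 0, "ax": 0, "ay": 0, "az": 0, "gripper": 1}, {"x": 0, "y": 0, "z": 0, "ax": 0, "ay": 0, "az": 0, "gripper": 1}]}}

```text
clock: 10.22
position: [0.5417, -0.1754, 0.3095]
ee_rot: [0.683, 0.73, 0.0, -0.0]
ft_force: [-0.5, 0.1, -3.4]
grip_width: 0.146
grasp_force: 78.3
```

>>> {"op": "apply_moves", "data": {"rows": [{"x": 0, "y": -3, "z": 0, "ax": 0, "ay": 0, "az": 0, "gripper": 1}, {"x": 0, "y": -3, "z": 0, "ax": 0, "ay": 0, "az": 0, "gripper": 1}, {"x": 0, "y": -3, "z": 0, "ax": 0, "ay": 0, "az": 0, "gripper": 1}, {"x": 0, "y": -3, "z": 0, "ax": 0, "ay": 0, "az": 0, "gripper": 1}]}}

```text
clock: 10.55
position: [0.5298, -0.1761, 0.3094]
ee_rot: [0.683, 0.73, 0.0, -0.0]
ft_force: [0.1, -0.2, -4.1]
grip_width: 0.152
grasp_force: 78.3
```

>>> {"op": "apply_moves", "data": {"rows": [{"x": 0, "y": -5, "z": 0, "ax": 0, "ay": 0, "az": 0, "gripper": 1}, {"x": 0, "y": -8, "z": 0, "ax": 0, "ay": 0, "az": 0, "gripper": 1}, {"x": 0, "y": -12, "z": 0, "ax": 0, "ay": 0, "az": 0, "gripper": 1}, {"x": 0, "y": -15, "z": 0, "ax": 0, "ay": 0, "az": 0, "gripper": 1}, {"x": 0, "y": -15, "z": 0, "ax": 0, "ay": 0, "az": 0, "gripper": 1}]}}

```text
clock: 10.97
position: [0.4742, -0.18, 0.3092]
ee_rot: [0.683, 0.73, -0.0, -0.0]
ft_force: [0.4, -0.8, -2.4]
grip_width: 0.15
grasp_force: 78.3
```

>>> {"op": "apply_moves", "data": {"rows": [{"x": 0, "y": -12, "z": 0, "ax": 0, "ay": 0, "az": 0, "gripper": 1}, {"x": 5, "y": -5, "z": 0, "ax": 0, "ay": 0, "az": 0, "gripper": 1}, {"x": 10, "y": 0, "z": 0, "ax": 0, "ay": 0, "az": 0, "gripper": 1}, {"x": 15, "y": 0, "z": 0, "ax": 0, "ay": 0, "az": 0, "gripper": 1}, {"x": 20, "y": 0, "z": 0, "ax": 0, "ay": 0, "az": 0, "gripper": 1}]}}

```text
clock: 11.38
position: [0.4546, -0.1311, 0.3095]
ee_rot: [0.684, 0.73, 0.0, 0.0]
ft_force: [0.8, 0.6, -4.4]
grip_width: 0.154
grasp_force: 78.3
```

>>> {"op": "apply_moves", "data": {"rows": [{"x": 20, "y": 0, "z": 0, "ax": 0, "ay": 0, "az": 0, "gripper": 1}, {"x": 20, "y": 0, "z": 0, "ax": 0, "ay": 0, "az": 0, "gripper": 1}, {"x": 20, "y": 0, "z": 0, "ax": 0, "ay": 0, "az": 0, "gripper": 1}, {"x": 20, "y": 0, "z": 0, "ax": 0, "ay": 0, "az": 0, "gripper": 1}, {"x": 20, "y": 0, "z": 0, "ax": 0, "ay": 0, "az": 0, "gripper": 1}]}}

```text
clock: 11.8
position: [0.4479, -0.0299, 0.3095]
ee_rot: [0.683, 0.731, 0.0, 0.0]
ft_force: [0.3, 0.6, -3.8]
grip_width: 0.151
grasp_force: 78.3
```

>>> {"op": "apply_moves", "data": {"rows": [{"x": 20, "y": 8, "z": 0, "ax": 0, "ay": 0, "az": 0.5, "gripper": 1}, {"x": 20, "y": 14, "z": 0, "ax": 0, "ay": 0, "az": 1, "gripper": 1}, {"x": 20, "y": 16, "z": 5, "ax": 0, "ay": 0, "az": 1, "gripper": 1}, {"x": 20, "y": 16, "z": 8, "ax": 0, "ay": 0, "az": 1, "gripper": 1}, {"x": 20, "y": 14, "z": 8, "ax": 0, "ay": 0, "az": 1, "gripper": 1}]}}

```text
clock: 12.22
position: [0.5129, 0.0729, 0.2883]
ee_rot: [0.711, 0.703, 0.001, 0.0]
ft_force: [-0.2, -0.4, -3.5]
grip_width: 0.15
grasp_force: 78.3
```

>>> {"op": "apply_moves", "data": {"rows": [{"x": 20, "y": 6, "z": 10, "ax": 0, "ay": 0, "az": 0, "gripper": 1}, {"x": 20, "y": 3, "z": 12, "ax": 0, "ay": 0, "az": 0, "gripper": 1}, {"x": 20, "y": 0, "z": 12, "ax": 0, "ay": 0, "az": 0, "gripper": 1}, {"x": 15, "y": 0, "z": 10, "ax": 0, "ay": 0, "az": 0, "gripper": 1}, {"x": 8, "y": 0, "z": 8, "ax": 0, "ay": 0, "az": 0, "gripper": 1}]}}

```text
clock: 12.63
position: [0.5214, 0.1567, 0.2352]
ee_rot: [0.71, 0.704, -0.0, -0.0]
ft_force: [-0.6, -0.7, -2.7]
grip_width: 0.15
grasp_force: 78.3
```

>>> {"op": "apply_moves", "data": {"rows": [{"x": 0, "y": 0, "z": 6, "ax": 0, "ay": 0, "az": 0, "gripper": 1}, {"x": 0, "y": 0, "z": 3, "ax": 0, "ay": 0, "az": 0, "gripper": 1}, {"x": 0, "y": 0, "z": 0, "ax": 0, "ay": 0, "az": 0, "gripper": 1}, {"x": 0, "y": 0, "z": 0, "ax": 0, "ay": 0, "az": 0, "gripper": 1}]}}

```text
clock: 12.97
position: [0.5225, 0.1527, 0.2279]
ee_rot: [0.712, 0.703, 0.0, 0.0]
ft_force: [0.0, 0.8, -4.3]
grip_width: 0.15
grasp_force: 78.3
```

```bash
python3 - <<'E'
from h import *
snap("top","pics/t3.png");snap("scene","pics/s3.png"); o=get_obs(); print(o["position"],o["ee_rot"],o["ft_force"])
t=cv2.imread("pics/t3.png")[160:340,140:300]; s=cv2.imread("pics/s3.png")[150:310,120:320]
cv2.imwrite("pics/c3.png",np.hstack([cv2.resize(t,(373,420),interpolation=cv2.INTER_CUBIC),cv2.resize(s,(420,420),interpolation=cv2.INTER_CUBIC)]))
E
```

```text
[0.52260629 0.15321364 0.22815836] [7.11538258e-01 7.02647071e-01 6.14529894e-04 1.54661589e-04] [ 0.17236122 -0.49077555 -2.69951566]
```

View pics/c3.png

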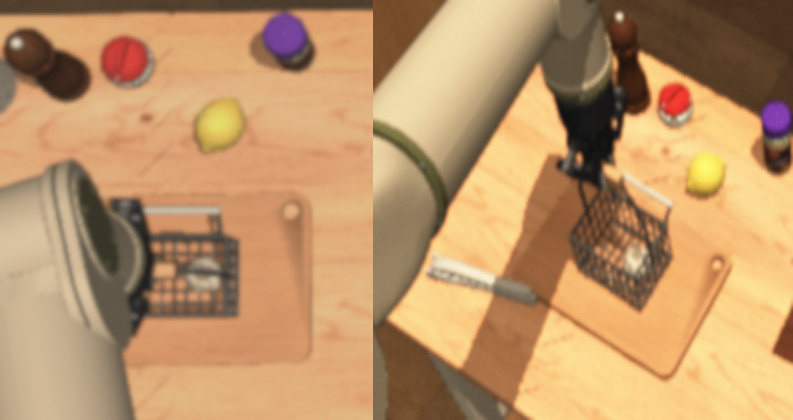

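The basket hangs upright just above the middle of the board (top crop around (190,260)), with the garlic inside at (205,272). Next is a slow set-down, expecting contact near TCP z 0.213.

>>> {"op": "apply_moves", "data": {"rows": [{"x": 0, "y": 0, "z": 3, "ax": 0, "ay": 0, "az": 0, "gripper": 1}, {"x": 0, "y": 0, "z": 3, "ax": 0, "ay": 0, "az": 0, "gripper": 1}, {"x": 0, "y": 0, "z": 3, "ax": 0, "ay": 0, "az": 0, "gripper": 1}, {"x": 0, "y": 0, "z": 1, "ax": 0, "ay": 0, "az": 0, "gripper": 1}, {"x": 0, "y": 0, "z": 1, "ax": 0, "ay": 0, "az": 0, "gripper": 1}]}}

```text
clock: 13.48
position: [0.522, 0.154, 0.2161]
ee_rot: [0.711, 0.703, -0.0, -0.0]
ft_force: [0.1, 0.2, -4.2]
grip_width: 0.15
grasp_force: 78.3
```

>>> {"op": "apply_moves", "data": {"rows": [{"x": 0, "y": 0, "z": 0.5, "ax": 0, "ay": 0, "az": 0, "gripper": 1}, {"x": 0, "y": 0, "z": 0.5, "ax": 0, "ay": 0, "az": 0, "gripper": 1}, {"x": 0, "y": 0, "z": 0, "ax": 0, "ay": 0, "az": 0, "gripper": 1}, {"x": 0, "y": 0, "z": 0, "ax": 0, "ay": 0, "az": 0, "gripper": 1}]}}

```text
clock: 13.82
position: [0.5222, 0.1541, 0.2155]
ee_rot: [0.711, 0.703, 0.0, -0.0]
ft_force: [-0.5, 0.1, -3.1]
grip_width: 0.148
grasp_force: 78.3
```

>>> {"op": "apply_moves", "data": {"rows": [{"x": 0, "y": 0, "z": 0.5, "ax": 0, "ay": 0, "az": 0, "gripper": 1}, {"x": 0, "y": 0, "z": 0.5, "ax": 0, "ay": 0, "az": 0, "gripper": 1}, {"x": 0, "y": 0, "z": 0, "ax": 0, "ay": 0, "az": 0, "gripper": 1}, {"x": 0, "y": 0, "z": 0, "ax": 0, "ay": 0, "az": 0, "gripper": 1}]}}

```text
clock: 14.15
position: [0.5227, 0.1542, 0.2152]
ee_rot: [0.711, 0.703, 0.001, 0.0]
ft_force: [0.7, 0.3, 4.6]
grip_width: 0.146
grasp_force: 79.5
```

>>> {"op": "apply_moves", "data": {"rows": [{"x": 0, "y": 0, "z": 0.5, "ax": 0, "ay": 0, "az": 0, "gripper": 1}, {"x": 0, "y": 0, "z": 0.5, "ax": 0, "ay": 0, "az": 0, "gripper": 1}, {"x": 0, "y": 0, "z": 0, "ax": 0, "ay": 0, "az": 0, "gripper": 1}, {"x": 0, "y": 0, "z": 0, "ax": 0, "ay": 0, "az": 0, "gripper": 1}]}}

```text
clock: 14.48
position: [0.5232, 0.1542, 0.2151]
ee_rot: [0.711, 0.703, 0.001, 0.0]
ft_force: [0.2, -1.1, 12.0]
grip_width: 0.147
grasp_force: 80.6
```

The basket has landed, pressing about 15 N. I'll ease off 1.2 mm, lower the grip force and open slowly.

>>> {"op": "apply_moves", "data": {"newtons": 20, "rows": [{"x": 0, "y": 0, "z": -0.6, "ax": 0, "ay": 0, "az": 0, "gripper": 1}, {"x": 0, "y": 0, "z": -0.6, "ax": 0, "ay": 0, "az": 0, "gripper": 1}, {"x": 0, "y": 0, "z": 0, "ax": 0, "ay": 0, "az": 0, "gripper": 1}, {"x": 0, "y": 0, "z": 0, "ax": 0, "ay": 0, "az": 0, "gripper": 1}]}}

```text
clock: 14.82
position: [0.5226, 0.1542, 0.2152]
ee_rot: [0.711, 0.703, 0.001, 0.0]
ft_force: [1.2, -1.4, 6.2]
grip_width: 0.147
grasp_force: 79.9
```

>>> {"op": "apply_moves", "data": {"rows": [{"x": 0, "y": 0, "z": 0, "ax": 0, "ay": 0, "az": 0, "gripper": 0.8}, {"x": 0, "y": 0, "z": 0, "ax": 0, "ay": 0, "az": 0, "gripper": 0.75}, {"x": 0, "y": 0, "z": 0, "ax": 0, "ay": 0, "az": 0, "gripper": 0.65}, {"x": 0, "y": 0, "z": 0, "ax": 0, "ay": 0, "az": 0, "gripper": 0.5}, {"x": 0, "y": 0, "z": 0, "ax": 0, "ay": 0, "az": 0, "gripper": 0.4}]}}

```text
clock: 15.23
position: [0.522, 0.1541, 0.2144]
ee_rot: [0.711, 0.703, -0.0, -0.0]
ft_force: [0.2, -0.3, 0.3]
grip_width: 0.596
grasp_force: 0.0
```

>>> {"op": "apply_moves", "data": {"rows": [{"x": 0, "y": 0, "z": 0, "ax": 0, "ay": 0, "az": 0, "gripper": 0.4}, {"x": 0, "y": 0, "z": -5, "ax": 0, "ay": 0, "az": 0, "gripper": 0.4}, {"x": 0, "y": 0, "z": -10, "ax": 0, "ay": 0, "az": 0, "gripper": 0.4}, {"x": 0, "y": 0, "z": -15, "ax": 0, "ay": 0, "az": 0, "gripper": 0.4}, {"x": 0, "y": 0, "z": -20, "ax": 0, "ay": 0, "az": 0, "gripper": 0.4}]}}

```text
clock: 15.65
position: [0.5218, 0.1539, 0.2652]
ee_rot: [0.711, 0.703, -0.001, -0.0]
ft_force: [0.4, -0.4, -0.0]
grip_width: 0.601
grasp_force: 0.0
```

>>> {"op": "apply_moves", "data": {"rows": [{"x": 0, "y": 0, "z": -30, "ax": 0, "ay": 0, "az": 0, "gripper": 0.4}, {"x": 0, "y": 0, "z": -30, "ax": 0, "ay": 0, "az": 0, "gripper": 0.4}, {"x": 0, "y": 0, "z": -10, "ax": 0, "ay": 0, "az": 0, "gripper": 0.4}, {"x": 0, "y": 0, "z": 0, "ax": 0, "ay": 0, "az": 0, "gripper": 0.4}, {"x": 0, "y": 0, "z": 0, "ax": 0, "ay": 0, "az": 0, "gripper": 0.4}]}}

```text
clock: 16.07
position: [0.5223, 0.1541, 0.3351]
ee_rot: [0.711, 0.703, 0.001, 0.0]
ft_force: [0.1, -0.4, 0.1]
grip_width: 0.602
grasp_force: 0.0
```

```bash
python3 - <<'E'
from h import *
snap("wrist","pics/w4.png");snap("scene","pics/s4.png"); o=get_obs(); print(o["position"],o["ft_force"])
w=cv2.imread("pics/w4.png"); s=cv2.imread("pics/s4.png")[150:310,120:320]
cv2.imwrite("pics/c4.png",np.hstack([cv2.resize(w,(400,300)),cv2.resize(s,(375,300),interpolation=cv2.INTER_CUBIC)]))
E
```

```text
[0.52173977 0.15400924 0.33360366] [-0.84242612  0.01660955 -0.57684499]
```

View pics/c4.png

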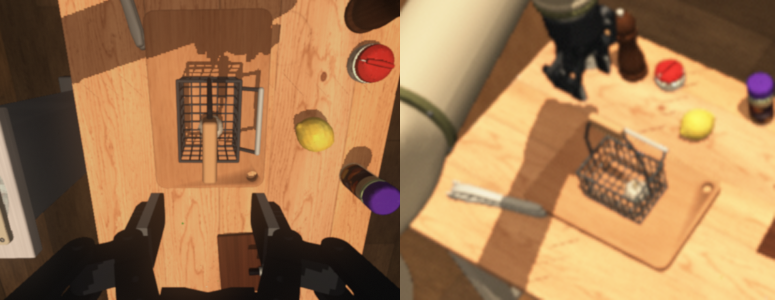

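The basket stands upright in the middle of the board (wrist crop around (210,120)) with the garlic inside; the gripper is clear and the lemon and jars haven't moved. I'll hand it in.

```bash
python3 -c "
from workcell import *
print(hand_in())"
```

```text
the job is handed in; nothing more can be done
None
```

The basket is off its hook, standing upright near the middle of the chopping board with the garlic inside and the lemon and jars untouched; the job is handed in, but no verdict came back.

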